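Drift a repair-stand flange into line and fit its bolts

TASK

The socket flange of the repair stand's bench mount hangs on one finger-tight bolt and its other holes are out of line with the riser below: work the tapered drift pin down through the hole diagonally opposite that bolt until its grip sits on the flange, and leave it standing there to hold the holes in line. Then drop the two bolts from the wooden holder into the two remaining holes until their washers lie flat on the flange. Feel everything in gently, the casting is soft and pushing harder than about 30 N marks it, and leave the other things on the bench where they are.

Things in the scene. Friction and masses are not known exactly. Their poses are not given: they have to be found in the camera images.
- riser: Black steel riser fixed to the bench: top 170 x 170 mm, 8 thick, 60 above the bench, 52 clear beneath; side walls at y = +-81. Origin on the bench under its centre, axes along its edges. Its three 14.5 mm through holes, hidden by the flange, match hole_far, hole_1, hole_2 once in line; hand-marked, the pattern sits up to 0.024 rad askew to the edges, either way, about the fitted bolt.
- flange: Soft aluminium flange flat on the riser: plate 130 x 130 x 8 mm, top 68 above the bench; mid-plate a 44 mm tube, rim 48 above the plate's lower face, and low ribs. Origin at the plate's lower face on the fitted bolt's axis (a corner); x and y run along its edges to hole_1 and hole_2. It only swings about that bolt, stiffly: 2.1 N m, 16 N sideways at hole_far. Pushing over 30 N marks it.
- bolt_fitted (a point): Bolt already fitted, axis at the flange's top face (head as on the other bolts). About it the flange starts 0.052 to 0.068 rad anticlockwise, seen from above, of being in line: the riser's holes lie clockwise of the flange's by 6.8 to 8.8 mm at hole_far (130 mm away), 4.8 to 6.3 mm at hole_1 and hole_2, so bolts cannot enter until it is swung back clockwise.
- hole_far (a point): Mouth centre, at the flange's top face, of the 14.5 mm through hole diagonally opposite the fitted bolt (92 mm along x and 92 mm along y of the flange from it): the hole for the drift pin. z up.
- hole_1 (a point): Mouth centre, at the flange's top face, of the 14.5 mm hole 92 mm along the flange's x from the fitted bolt. A bolt goes here. z up.
- hole_2 (a point): Mouth centre, at the flange's top face, of the 14.5 mm hole 92 mm along the flange's y from the fitted bolt. A bolt goes here. z up.
- drift_grip (a point): Middle of the drift pin's blue ribbed grip (22 mm across, 55 mm tall); z along the pin, away from its point. It stands upright in one of the three holes of the pale wooden holder block.
- drift_shoulder (a point): Drift pin, centre of the grip's flat lower face, 27.5 mm below drift_grip. Below it: 14 mm steel shank for 3 mm, then an even taper to a blunt 5 mm point, 46 mm below the shoulder. 140 g. Wedging the flange round takes some 12 to 25 N of push, more with depth; home when this face rests on the flange.
- bolt1_head (a point): Bolt, half-way up its round socket head (18 mm across, 12 mm tall, dark steel; 6 mm from this point to its top); z along the bolt, away from its end. It stands upright in the holder block. Bolt1 and bolt2 are alike and either may go in either hole.
- bolt1_seat (a point): The same bolt, underside of its fixed washer (24 mm across, 2.5 mm thick), 8.5 mm below bolt1_head. Shank below it: 12 mm across, 40 mm long, last 4 mm chamfered to 8 mm. 60 g, no thread to turn: it drops in.
- bolt2_head (a point): Second bolt, same sizes, same point.
- bolt2_seat (a point): Second bolt, same sizes, underside of its washer.
- holder: Pale wooden holder block, 70 x 190 x 62 mm tall, standing fixed on the bench; origin at its underside's centre. Three 16 mm wide, 56 mm deep holes in its top at y = -60, 0 and 60 mm hold the drift and the two bolts in any order, their shoulder or washer resting on the top face.
- lube: Bystander: white lubricant bottle, red cap, 52 across, 160 tall (mm), loose, beside the work on the robot's right; origin under its middle.
- grease: Bystander: grease jar, 72 across, 60 tall (mm), loose, on the robot's right; origin under its middle.
- spanner: Bystander: steel spanner, 180 long (mm), loose, on the robot's left; origin under its middle.
- mallet: Bystander: hammer, 260 long (mm), loose, on the robot's left; origin under its middle.
- pedal: Bystander: black flat pedal, 95 x 75 x 22 (mm), loose, beyond the work; origin under its middle.
- crank: Bystander: black crank arm, about 230 mm long, on a 104 mm steel chainring, loose, beyond the work; origin under the chainring's centre.
- dish: Bystander: small steel parts dish, 70 across, 22 high (mm), loose, between the work and the robot; origin under its middle.
- tape: Bystander: roll of black tape, 56 across, 20 high (mm), loose, beyond the work; origin under its middle.
Not all that is in view belongs to the job. There is more than one size of the holder; the job needs the larger.

How it is judged:
By the outcome, as a careful person would: the job done as asked, in the order asked, and still so for the second after the job is handed in, with the robot touching nothing.
It also fails if it takes over 72 s, if anything falls off the work surface, if the arm or the gripper's body presses on something with over 40 N, if the wrist force passes 120 N, or if a joint passes its speed limit or range.

ROBOT

A 6-joint arm with a two-finger parallel gripper is mounted at the origin on the work surface. World frame = base frame: x ahead of the robot, y to its left, z up, the work surface at z = 0. Lengths are in mm, angles in rad, forces in N, time in s.
With the tool pointing down it reaches from about 400 to 925 mm from the base axis. Payload 12.5 kg.
Tool frame: the origin (TCP) lies between the finger pads; the fingertips stand 25 mm ahead of it and the grasp point (between the pads) lies 6 mm ahead of it; z points along the fingers, y is the line along which they close (so a half turn about z gives the same grasp; the last joint's range is limited). The gripper opens to 95 mm and grips with 3 to 60 N. Pads are 20 mm wide; open, the fingers measure 119 mm over their backs; the gripper's body (75 mm by 180 mm) begins 59 mm behind the grasp point.
Start: joints at [1.032, 0.491, 1.559, -0, 1.092, -0.106], TCP at [262.119, 567.395, 239.661] pointing down, gripper open.
Joint ranges: [-3.1, 3.1], [-0.84, 2.19], [0.05, 2.79], [-1.13, 4.28], [0.06, 2.93], [-2.69, 2.69]. Speed limits (rad/s): [2.22, 2.22, 2.79, 3.14, 3.14, 3.14].

INTERFACE

Orientations are given as [roll, pitch, yaw] about the fixed x, y, z axes, in that order (R = Rz(yaw) Ry(pitch) Rx(roll)).
In Python, from cell import state, read_camera, job_done, cut_out gives the robot as it stands. The module is installed in compiled form; this text tells all that it offers.
- The arm moves only by the tool jog_arm, never from a script. Its argument "motion" is a list of rows, each a list of 2 entries, a list of its own where there are three numbers: the shift along the tool's x, y, z in mm, then the turn about the tool's z in rad. A call has 1 to 5 rows; each row is the pose to reach, as a shift and turn from the pose commanded when the call began, along the tool's axes at that moment; what a row does not reach only later rows make up. A row lasts 1/10 s, in which the tool goes at most 50 mm and 8.59 degrees, less where a joint would pass 70% of its speed; a pose out of reach is approached as far as the arm can. A call with a gripper value outside its range is refused whole. "grip" is the closure, from 0 (fully open) to 1 (shut), set as the call begins (left out, the last holds). The fingers move at their own pace and stop on an object; the grip force is fixed at half the most. Time passes only in rows, so rows that repeat a pose let the fingers close. It gives the time, the measured TCP pose, the force, the opening and the grip force at its end, in the units of the state.
- state(): the state, without advancing time (a new reading comes with each control period).
- read_camera(name): name is "scene" or "top" or "wrist"; returns a dict with "img" (480x640x3 uint8, blue, green, red), "vertical_fov" (degrees; the focal length in pixels is half the picture's height over the tangent of half this angle, whatever the lens; pixels are square), "cx", "cy" (the principal point, pixels), "extrinsics" (4x4, takes a point from camera to world coordinates). Camera axes: x right, y up, looking along -z (the intrinsics and any distortion apply to the point x, -y, -z); pixel columns grow to the right and rows downward; lengths in mm; the calibration is good to about 2 mm. A picture is of the moment at which its call begins. There is no depth.
- job_done(): hands the job in; it is judged then, once.
Trained networks look in a picture, given as the dict that the camera call returned (one of the last four; its "shot" number tells which), for a name from the list of things; names that differ only in an ending like _2 or _b are one class to them, and where a whole thing is asked for, a point or a joint stands for the part that bears it (a point fixed in the world has none). Each returns a list of dicts, best first, with "p" (0 to 1); they miss things now and then, are a little off and sometimes report something else, mostly with a low value. They report only what shows in the picture. A call takes as long as a camera call. They do not tell look-alikes from the thing itself.
- cut_out(name, picture): "region" (480x640 bool, what is visible of it) and "box" ([left, top, right, bottom] in pixels, round what is visible of it).
The state is a dict: "t": time; "joints": joint angles; "qvel": joint speeds; "tau": joint torques, N m; "eef_pos": TCP position; "tcp_rot": TCP orientation; "ft_force": force on the tool from outside, world axes, zero at the start; "moment": the same for the moment, N m; "opening": opening from 0.0 (shut) to 1.0 (fully open); "grip_force": force on a finger pad.
Only numpy, scipy, OpenCV 4.12 (cv2) and the standard library are available. Lean on these libraries where they do the work, as an engineer would, in place of code of your own. Each camera call takes 0.05 s, during which the arm holds its last target. There are 200 camera calls.

## Working session

There is one attempt and no reset: what is moved stays moved. The work goes in short steps, Python scripts to look and compute and a tool call to move; the robot and the scene stay as the last step left them, time stands still between calls to the robot, and variables do not carry over. Pictures are saved under pics/ and viewed, at most 10 in all, crops included, and the job is handed in when it is done.

Besides the shell and the picture viewer there is one more tool, called after "Call:" by a JSON object that holds its "api" and its "payload". jog_arm: Moves the arm, as the interface text tells. Its arguments: {"type":"object","properties":{"motion":{"type":"array"},"grip":{"type":"number"}},"required":["motion"]}

```bash
mkdir -p pics; python3 - <<'E'
from cell import *
import cv2,numpy as np
np.set_printoptions(precision=3,suppress=True)
s=state();print(s['t'],s['eef_pos'],s['tcp_rot'],s['ft_force'])
for n in('scene','top'):
    r=read_camera(n);cv2.imwrite(f'pics/{n}0.png',r['img'])
    print(n,[ (k,v) for k,v in r.items() if k not in('img',)])
    for t in('drift_grip','bolt1_head','holder','flange','riser'):
        print(t,[(round(d['p'],2),d['box']) for d in cut_out(t,r)][:4])
E
```

```text
0.0 [261.973 567.202 239.038] [-3.14  -0.     2.709] [ 0.175 -0.278  0.329]
scene [('vertical_fov', 47.38730038777975), ('cx', 325.4100132634837), ('cy', 238.7940948577558), ('extrinsics', array([[   0.702,   -0.441,    0.559, 1319.27 ],
       [   0.712,    0.414,   -0.567, -786.781],
       [   0.019,    0.797,    0.604,  920.846],
       [   0.   ,    0.   ,    0.   ,    1.   ]])), ('shot', 1)]
drift_grip [(0.74, [344.8, 197.6, 406.2, 234.6]), (0.63, [243.3, 280.9, 251.3, 304.6]), (0.56, [263.4, 285.1, 274.5, 294.6])]
bolt1_head [(0.43, [264.9, 283.4, 274.3, 296.7]), (0.4, [397.3, 259.4, 446.6, 294.1])]
holder [(0.88, [227.7, 262.6, 309.8, 339.5]), (0.78, [189.2, 258.7, 241.1, 308.7])]
flange [(0.67, [347.1, 196.7, 407.3, 234.8])]
riser [(0.73, [333.3, 199.0, 418.9, 256.7]), (0.68, [346.2, 199.2, 409.6, 231.2])]
top [('vertical_fov', 45.99675862408526), ('cx', 321.24366160470134), ('cy', 235.57180528375454), ('extrinsics', array([[   0.016,    0.998,   -0.059,  463.676],
       [  -1.   ,    0.015,   -0.024,  -20.449],
       [  -0.023,    0.06 ,    0.998, 1407.608],
       [   0.   ,    0.   ,    0.   ,    1.   ]])), ('shot', 2)]
drift_grip [(0.59, [437.0, 221.4, 450.9, 226.9]), (0.24, [413.9, 220.8, 423.7, 232.2])]
bolt1_head [(0.62, [412.5, 220.0, 423.2, 228.1]), (0.2, [509.4, 204.1, 547.4, 230.4])]
holder [(0.73, [373.3, 208.0, 458.3, 243.4]), (0.65, [405.6, 275.7, 463.9, 301.1])]
flange [(0.94, [208.1, 198.6, 279.0, 271.1]), (0.62, [134.4, 163.6, 169.3, 266.5]), (0.39, [374.2, 210.1, 457.7, 242.3])]
riser [(0.72, [133.7, 164.5, 169.5, 267.7]), (0.57, [199.7, 185.9, 301.1, 283.8])]
```

View pics/scene0.png

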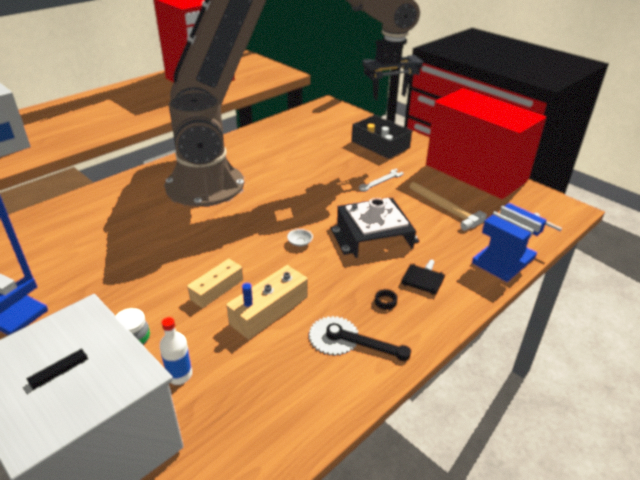

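View pics/top0.png

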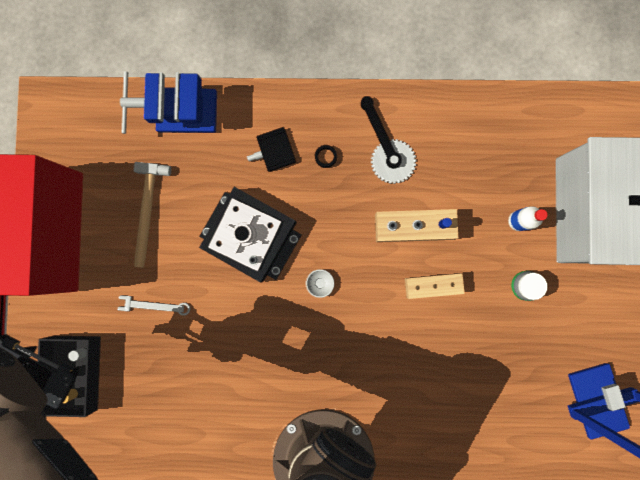

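The scene view shows the blue drift at (247,293) in the larger holder and the flange on its riser at (375,220). In the top view the drift is at (446,224), the bolts at (393,226) and (419,225), the flange at (245,233) and the fitted bolt near (254,261).

```bash
cat > h.py <<'E'
from cell import *
import cv2,numpy as np
np.set_printoptions(precision=2,suppress=True)
def p2w(r,u,v,z):
    f=240/np.tan(np.radians(r['vertical_fov']/2));E=np.array(r['extrinsics'])
    d=E[:3,:3]@np.array([(u-r['cx'])/f,-(v-r['cy'])/f,-1.]);o=E[:3,3]
    return (o+d*(z-o[2])/d[2])
def w2p(r,P):
    f=240/np.tan(np.radians(r['vertical_fov']/2));E=np.array(r['extrinsics'])
    c=E[:3,:3].T@(np.array(P,float)-E[:3,3]);return np.array([r['cx']+f*c[0]/-c[2],r['cy']-f*c[1]/-c[2]])
E
python3 - <<'E'
from h import *
r=read_camera('top')
g=cv2.resize(r['img'][180:290,190:310],None,fx=6,fy=5.4,interpolation=cv2.INTER_CUBIC)
a=cv2.resize(r['img'][180:290,190:310],None,fx=5,fy=5,interpolation=cv2.INTER_CUBIC)
cv2.imwrite('pics/fl.png',a)
for n,u,v,z in(('drift',446,223,110),('b1',393,225.5,76),('b2',419,224.5,76),('tube',242,233,108),('fit',255,261,82)):
    print(n,p2w(r,u,v,z))
for d in cut_out('holder',r)[:1]:
    c=cv2.findNonZero(d['region'].astype(np.uint8));print(cv2.minAreaRect(c))
E
```

```text
drift [ 573.69 -275.22  110.  ]
b1 [ 568.92 -157.67   76.  ]
b2 [ 572.15 -218.67   76.  ]
tube [544.08 193.49 108.  ]
fit [480.24 165.53  82.  ]
((416.3143310546875, 225.14312744140625), (31.742656707763672, 82.34557342529297), 87.91743469238281)
```

View pics/fl.png

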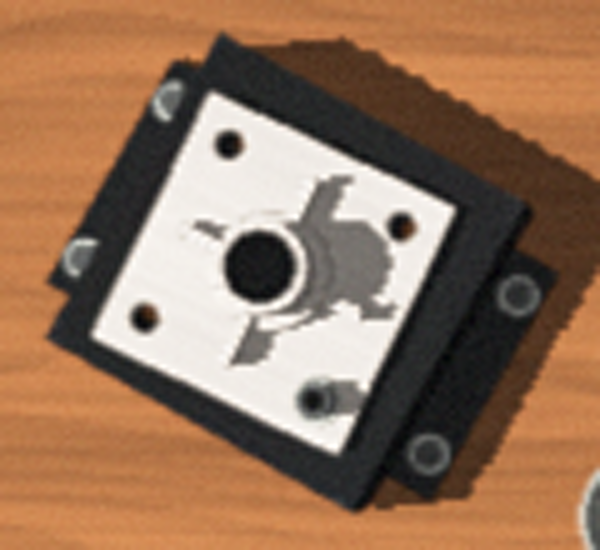

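The crop (5x) shows the fitted bolt at (315,399), hole_far at (229,144), hole_1 at (403,227) and hole_2 at (145,318). The bench shows brown through the holes. I'll move over the flange for a close look on the way to the holder.

Call:
{"api": "jog_arm", "payload": {"motion": [[[-40,-26,0],0.15],[[-80,-52,0],0.3],[[-120,-78,0],0.45],[[-160,-104,0],0.6],[[-200,-130,0],0.75]], "grip": 0.35}}

```text
t: 1.2
eef_pos: [389.8, 363.9, 239.8]
tcp_rot: [3.141, -0.0, 1.953]
ft_force: [0.9, 0.9, 0.3]
opening: 0.669
grip_force: 0.0
```

```bash
cat >> h.py <<'E'
def go(x,y,z,yaw,q=True):
    s=state();p=np.array(s['eef_pos']);from_=s['tcp_rot']
    from scipy.spatial.transform import Rotation as R
    M=R.from_euler('xyz',from_).as_matrix()
    d=M.T@(np.array([x,y,z])-p);dy=-(yaw-from_[2]);dy=(dy+np.pi)%(2*np.pi)-np.pi
    print('t',round(s['t'],2),'pos',p,'rot',np.array(from_),'F',np.array(s['ft_force']),'shift',d,'turn',round(dy,3),'op',round(s['opening'],3),'j6',round(s['joints'][5],2))
E
python3 -c "
from h import *
go(500,170,240,1.571)"
```

```text
t 1.2 pos [389.85 363.88 239.83] rot [ 3.14 -0.    1.95] F [0.89 0.92 0.28] shift [-220.97   29.91   -0.18] turn 0.382 op 0.669 j6 0.24
```

Call:
{"api": "jog_arm", "payload": {"motion": [[[-46,6,0],0.1],[[-92,12,0],0.2],[[-138,18,0],0.3],[[-184,25,0],0.38],[[-221,30,0],0.38]]}}

```text
t: 1.7
eef_pos: [501.6, 170.1, 239.8]
tcp_rot: [3.141, -0.0, 1.575]
ft_force: [0.2, -0.4, 0.0]
opening: 0.651
grip_force: 0.0
```

```bash
python3 - <<'E'
from h import *
r=read_camera('wrist');cv2.imwrite('pics/w1.png',r['img'])
print(r['extrinsics'],r['vertical_fov'],r['cx'],r['cy'])
go(573.7,-275,140,1.571)
E
```

```text
[[  1.    -0.01  -0.   501.53]
 [  0.01   0.96   0.26 243.39]
 [ -0.    -0.26   0.96 385.75]
 [  0.     0.     0.     1.  ]] 59.5880021958904 315.42749155483193 244.04134327717156
t 1.75 pos [503.74 166.97 239.73] rot [3.14 0.   1.58] F [ 1.55 -2.33 -0.12] shift [-442.22   67.66  100.23] turn 0.005 op 0.65 j6 0.19
```

View pics/w1.png

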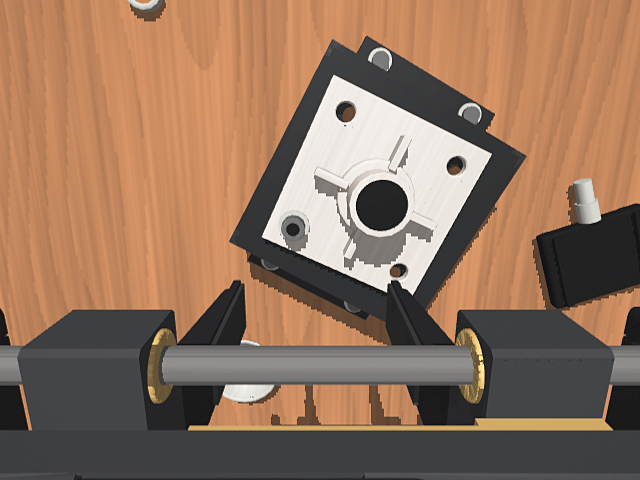

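The wrist view shows the fitted bolt at (293,229), hole_far (456,165), hole_1 (398,270) and hole_2 (345,111). I'll enlarge the holes to see the riser holes through them.

```bash
python3 - <<'E'
from h import *
im=cv2.imread('pics/w1.png')
t=[cv2.resize(im[v-16:v+16,u-16:u+16],(260,260),interpolation=cv2.INTER_NEAREST) for u,v in((456,165),(398,270),(345,111))]
x=np.hstack(t);x=np.clip(x.astype(float)*1.8,0,255).astype(np.uint8);cv2.imwrite('pics/holes.png',x)
E=np.array([[1,-.01,0,501.53],[.01,.96,.26,243.39],[0,-.26,.96,385.75],[0,0,0,1]])
E[:3,:3]=np.linalg.svd(E[:3,:3])[0]@np.linalg.svd(E[:3,:3])[2]
r=dict(extrinsics=E,vertical_fov=59.588,cx=315.43,cy=244.04)
g=cv2.cvtColor(im,cv2.COLOR_BGR2GRAY)
P={}
for n,u,v in(('far',456,165),('h1',398,270),('h2',345,111)):
    w=(g[v-14:v+15,u-14:u+15]<170).astype(np.uint8)
    k,l,st,c=cv2.connectedComponentsWithStats(w);i=l[14,14];uv=c[i]+[u-14,v-14]
    P[n]=p2w(r,*uv,68);print(n,uv,st[i],P[n])
print('fit',p2w(r,293,229,82.5))
print([np.linalg.norm(P['far']-P[k]) for k in('h1','h2')])
E
```

```text
far [455.71 164.86] [  4   5  20  19 293] [606.12 219.67  68.  ]
h1 [398.24 270.16] [  6   7  18  15 215] [568.3 136.4  68. ]
h2 [345.3  110.94] [  5   4  20  21 345] [522.57 257.26  68.  ]
fit [485.18 172.66  82.5 ]
[np.float64(91.45297527625074), np.float64(91.61105680002296)]
```

View pics/holes.png

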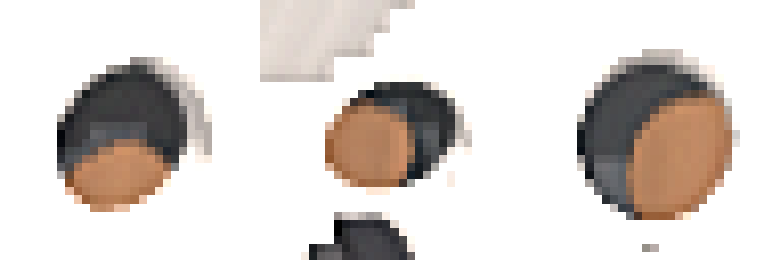

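Call:
{"api": "jog_arm", "payload": {"motion": [[[-50,8,0],0],[[-98,16,0],0],[[-147,24,0],0],[[-196,32,0],0],[[-245,40,0],0]]}}

```text
t: 2.25
eef_pos: [542.5, -74.4, 239.8]
tcp_rot: [3.141, -0.0, 1.579]
ft_force: [0.7, -0.2, 0.1]
opening: 0.649
grip_force: 0.0
```

The holes show the bench through the lens-shaped overlap. It is shifted clockwise, as expected. Next I go to the drift.

Call:
{"api": "jog_arm", "payload": {"motion": [[[-50,8,0],0],[[-98,16,0],0],[[-147,22,20],0],[[-165,26,40],0],[[-165,26,40],0]]}}

```text
t: 2.75
eef_pos: [569.0, -239.5, 196.7]
tcp_rot: [-3.138, -0.002, 1.576]
ft_force: [0.2, 0.4, -0.4]
opening: 0.652
grip_force: 0.0
```

```bash
python3 - <<'E'
from h import *
r=read_camera('wrist');cv2.imwrite('pics/w2.png',r['img'])
for n in('drift_grip','bolt1_head','holder'):
    for d in cut_out(n,r)[:3]: print(n,round(d['p'],2),d['box'])
go(573.7,-275,140,1.571)
E
```

```text
drift_grip 0.85 [310.4, 274.0, 348.4, 342.3]
bolt1_head 0.94 [308.8, 186.9, 342.5, 226.2]
bolt1_head 0.49 [463.5, 50.4, 640.0, 198.7]
holder 0.91 [74.6, 167.4, 194.0, 338.8]
holder 0.85 [261.3, 50.2, 375.9, 335.2]
holder 0.49 [311.4, 276.3, 348.6, 342.9]
t 2.95 pos [ 570.03 -236.14  200.57] rot [3.14 0.   1.58] F [ 0.49  0.28 -0.16] shift [-38.87   3.27  60.58] turn 0.009 op 0.651 j6 -0.51
```

View pics/w2.png

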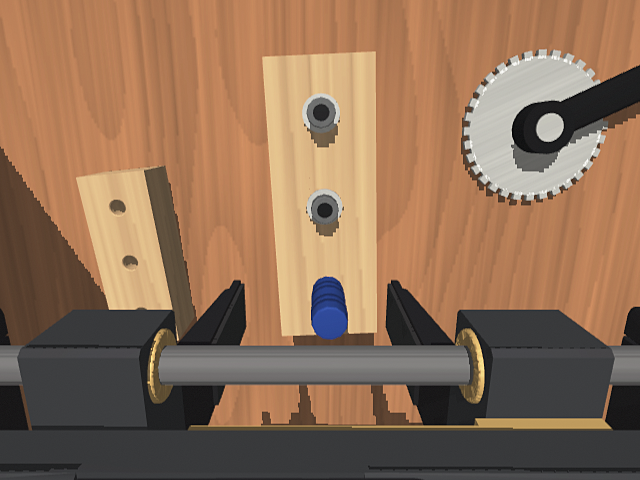

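The drift grip top is at (330,324), with the bolt heads at (324,209) and (321,113).

```bash
python3 - <<'E'
from h import *
r=read_camera('wrist')
for n,u,v,z in(('drift',330,323.5,117),('ba',324,209.5,76.5),('bb',321,113,76.5)): print(n,p2w(r,u,v,z))
print(np.array(r['extrinsics']))
E
```

```text
drift [ 579.52 -274.67  117.  ]
ba [ 575.79 -213.1    76.5 ]
bb [ 573.01 -152.95   76.5 ]
[[   1.     -0.01   -0.    569.62]
 [   0.01    0.96    0.26 -162.8 ]
 [   0.     -0.26    0.96  346.45]
 [   0.      0.      0.      1.  ]]
```

Call:
{"api": "jog_arm", "payload": {"motion": [[[-20,4,10],0],[[-38,8,25],0],[[-38,8,60],0],[[-38,8,95],0],[[-38,8,105],0]]}}

```text
t: 3.5
eef_pos: [577.1, -274.7, 91.5]
tcp_rot: [-3.138, -0.002, 1.579]
ft_force: [-0.8, -1.0, 0.0]
opening: 0.652
grip_force: 0.0
```

Call:
{"api": "jog_arm", "payload": {"motion": [[[0,0,0],0],[[0,0,0],0],[[0,0,0],0],[[0,0,0],0]], "grip": 1.0}}

```text
t: 3.9
eef_pos: [578.7, -275.3, 96.1]
tcp_rot: [3.14, 0.001, 1.579]
ft_force: [0.7, 0.0, 0.2]
opening: 0.373
grip_force: 0.0
```

```bash
python3 -c "
from h import *
go(578.5,-274,95.5,1.571)"
```

```text
t 3.9 pos [ 578.66 -275.31   96.11] rot [3.14 0.   1.58] F [0.73 0.03 0.21] shift [ 1.31 -0.15  0.6 ] turn 0.008 op 0.373 j6 -0.56
```

Call:
{"api": "jog_arm", "payload": {"motion": [[[1,0,0],0],[[1,0,0],0],[[1,0,0],0],[[1,0,0],0],[[1,0,0],0]]}}

```text
t: 4.4
eef_pos: [578.2, -274.0, 95.2]
tcp_rot: [3.141, 0.0, 1.579]
ft_force: [-0.6, 1.8, 6.8]
opening: 0.23
grip_force: 30.0
```

Call:
{"api": "jog_arm", "payload": {"motion": [[[0,0,-25],0],[[0,0,-65],0],[[0,0,-110],0],[[45,2,-115],0.12],[[90,4,-115],0.24]]}}

```text
t: 4.9
eef_pos: [581.6, -184.0, 211.3]
tcp_rot: [3.138, 0.0, 1.332]
ft_force: [0.9, 0.8, -1.8]
opening: 0.229
grip_force: 30.0
```

```bash
python3 -c "
from h import *
go(606,220,210,0.325)"
```

```text
t 4.9 pos [ 581.58 -184.03  211.25] rot [3.14 0.   1.33] F [ 0.92  0.82 -1.8 ] shift [398.33 -71.91   0.87] turn 1.007 op 0.229 j6 -0.18
```

Call:
{"api": "jog_arm", "payload": {"motion": [[[48,-8,0],0.12],[[96,-17,0],0.24],[[144,-26,0],0.36],[[193,-35,0],0.48],[[242,-44,0],0.6]]}}

```text
t: 5.4
eef_pos: [593.9, 63.5, 209.6]
tcp_rot: [-3.142, -0.0, 0.734]
ft_force: [1.5, -0.4, -1.7]
opening: 0.226
grip_force: 30.0
```

```bash
python3 -c "
from h import *
go(607,217,195,0.325)"
```

```text
t 5.4 pos [593.94  63.49 209.61] rot [-3.14 -0.    0.73] F [ 1.47 -0.35 -1.72] shift [ 112.48 -105.28   14.62] turn 0.409 op 0.226 j6 0.83
```

Call:
{"api": "jog_arm", "payload": {"motion": [[[35,-33,0],0.12],[[70,-66,0],0.24],[[105,-98,0],0.36],[[112,-105,10],0.41],[[112,-105,15],0.41]]}}

```text
t: 5.9
eef_pos: [605.7, 216.4, 193.6]
tcp_rot: [-3.141, 0.001, 0.331]
ft_force: [0.5, -0.1, -0.7]
opening: 0.225
grip_force: 30.0
```

Call:
{"api": "jog_arm", "payload": {"motion": [[[0,0,0],0],[[0,0,0],0],[[0,0,0],0]]}}

```text
t: 6.2
eef_pos: [606.6, 213.4, 195.1]
tcp_rot: [3.142, -0.0, 0.328]
ft_force: [-0.6, -0.5, -1.0]
opening: 0.226
grip_force: 30.0
```

```bash
python3 - <<'E'
from h import *
r=read_camera('wrist')
import pickle;pickle.dump(r,open('w3.pkl','wb'))
go(607,217,195,0.325)
s=state();p=np.array(s['eef_pos'])
for n,P in(('tip',p-[0,0,79.5]),('far',(606,219.7,68)),('fit',(485,172.7,82))): print(n,w2p(r,P))
cv2.imwrite('pics/w3.png',cv2.resize(r['img'][60:360,150:470],None,fx=2,fy=2,interpolation=cv2.INTER_NEAREST)[:600])
E
```

```text
t 6.25 pos [606.6  213.55 195.13] rot [ 3.14 -0.    0.33] F [ 0.18 -0.34 -0.94] shift [ 1.49 -3.14  0.14] turn 0.003 op 0.228 j6 1.48
tip [313.72 265.38]
far [305.08 241.3 ]
fit [313.2  419.57]
```

View pics/w3.png

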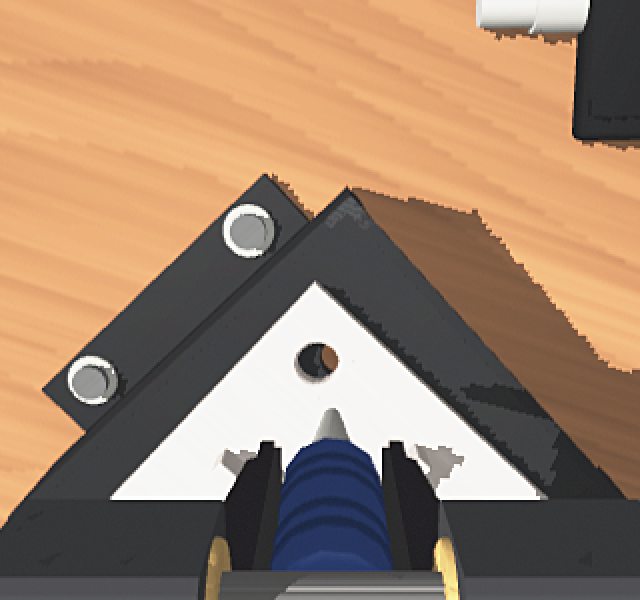

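The crop (2x, offset 150,60) shows the hole mouth at about (317,362), with the bench-coloured overlap on its right side and the pin point at (332,408).

```bash
python3 - <<'E'
from h import *
import pickle;r=pickle.load(open('w3.pkl','rb'));im=r['img'].astype(int)
g=im.sum(2)//3
for v in range(230,253,2): print(v,' '.join(f'{g[v,u]:3d}{"b" if im[v,u,2]-im[v,u,0]>35 else " "}' for u in range(296,322)))
b=(g[225:256,294:324]<160).astype(np.uint8);k,l,st,c=cv2.connectedComponentsWithStats(b);i=1+st[1:,4].argmax();print(st[i],c[i]+[294,225])
for v in range(256,276,2): print(v,' '.join(f'{g[v,u]:3d}' for u in range(302,330)))
E
```

```text
230 246  246  246  246  246  247  248  252  252  254  254  252  250  251  250  255  253  249  247  246  246  246  246  246  246  246 
232 246  246  246  248  252  254  228  157   75   89   13   19   21   20   16   13   79  207b 242  253  251  248  246  246  246  246 
234 246  247  252  255  193   98   47   31   39   41   43   41   43   70   50   68  100b  93b  87b  85b 177b 254  252  247  246  246 
236 247  255  203  145   43   34   40   42   43   43   43   43   71   65   50  100b  93b  92b  91b  90b  81b  96b 253  254  247  246 
238 253  234  144   42   35   43   43   43   43   43   42   56   68   58   39  102b  95b  93b  93b  91b  90b  79b  85b 234  254  246 
240 255  170  148   38   37   43   43   44   43   43   43   71   68   68   34   56  103b  96b  95b  95b  93b  88b  80b 180b 255  248 
242 255  146  142   94   30   40   43   44   43   43   43   41   60   58   55   34   58   92b 103b  99b  95b  85b 102b 255  253  248 
244 254  219  151  127  114   44   37   41   44   44   43   42   41   57   72   50   37   30   54   80b  83b 113b 233  254  249  246 
246 248  252  206  158  126 
[... 1005 characters left out ...]
 246
264 246 246 246 246 246 246 246 246 246 248 251 245 204 159 144 137 249 254 249 246 246 246 246 245 245 245 245 246
266 246 246 246 246 246 246 246 246 249 252 184 164 151 141 123 109 102 144 254 251 246 246 246 246 246 246 245 245
268 246 246 246 246 246 246 246 248 253 212 175 155 151 137 121 118 110 106 191 255 249 246 246 246 246 246 246 246
270 246 246 246 246 246 246 247 252 213 182 160 153 149 133 120 119 116 110 104 187 255 248 246 246 246 246 246 246
272 246 246 246 246 246 247 250 246 187 167 158 151 144 129 123 121 117 114 106 106 225 255 247 246 246 246 246 246
274 246 246 246 246 246 249 245 191 176 161 156 149 141 127 126 124 120 114 113 103 115 255 251 246 246 246 246 246
```

```bash
python3 - <<'E'
from h import *
import pickle;r=pickle.load(open('w3.pkl','rb'))
t=p2w(r,315.3,267.6,115.6);c=p2w(r,308.1,240.8,68);yaw=.328
X=np.array([np.cos(yaw),np.sin(yaw),0]);Y=np.array([np.sin(yaw),-np.cos(yaw),0])
print('tip',t,'far',c,'tool x,y diff to mouth',(c-t)@X,(c-t)@Y)
print(p2w(r,306.9,240.8,60)@Y-c@Y)  # left edge riser hole rel mouth centre
E
```

```text
tip [605.63 212.27 115.6 ] far [606.99 217.88  68.  ] tool x,y diff to mouth 3.0923851777084304 -4.874116342257356
-0.9754035291049394
```

Call:
{"api": "jog_arm", "payload": {"motion": [[[3,-1.5,15],0],[[3,-1.5,38],0],[[3,-1.5,38],0],[[3,-1.5,38],0],[[3,-1.5,38],0]]}}

```text
t: 6.75
eef_pos: [609.1, 217.0, 157.3]
tcp_rot: [3.142, -0.001, 0.329]
ft_force: [0.4, 1.2, -0.8]
opening: 0.226
grip_force: 30.0
```

```bash
python3 - <<'E'
from h import *
import pickle
r=read_camera('wrist');pickle.dump(r,open('w4.pkl','wb'))
go(607,217,195,0.328)
p=np.array(state()['eef_pos']);u,v=w2p(r,p-[0,0,79.5]).astype(int);print(u,v)
cv2.imwrite('pics/w4.png',cv2.resize(r['img'][v-45:v+30,u-50:u+50],None,fx=8,fy=8,interpolation=cv2.INTER_NEAREST))
E
```

```text
t 6.8 pos [609.08 217.06 157.52] rot [ 3.14 -0.    0.33] F [ 0.72  0.23 -1.36] shift [ -1.93  -0.62 -37.48] turn 0.001 op 0.229 j6 1.48
313 265
```

View pics/w4.png

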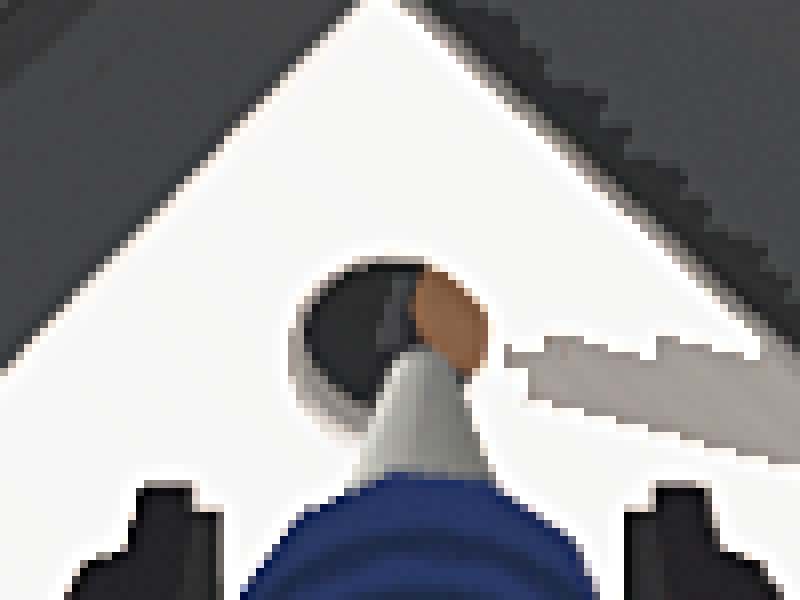

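The crop (8x, origin 263,220) shows the mouth spanning u 290–490, the riser edge near 380 and the pin tip centred at 418. The tip needs about +1.1 mm in tool y, then it can go down.

Call:
{"api": "jog_arm", "payload": {"motion": [[[0,1.1,3],0],[[0,1.1,8],0],[[0,1.1,12],0],[[0,1.1,16],0],[[0,1.1,18],0]]}}

```text
t: 7.3
eef_pos: [608.9, 215.9, 138.1]
tcp_rot: [3.142, 0.001, 0.329]
ft_force: [-0.0, -1.7, -0.3]
opening: 0.228
grip_force: 30.0
```

Call:
{"api": "jog_arm", "payload": {"motion": [[[0,0,2],0],[[0,0,4],0],[[0,0,6],0],[[0,0,7],0],[[0,0,7],0]]}}

```text
t: 7.8
eef_pos: [609.1, 215.6, 131.6]
tcp_rot: [3.141, 0.0, 0.329]
ft_force: [1.7, -5.4, -1.1]
opening: 0.224
grip_force: 30.0
```

Call:
{"api": "jog_arm", "payload": {"motion": [[[0,0.5,1],0],[[0,0.7,2],0],[[0,0.9,3],0],[[0,1.1,4],0],[[0,1.1,4],0]]}}

```text
t: 8.3
eef_pos: [609.3, 215.3, 128.5]
tcp_rot: [-3.141, -0.001, 0.329]
ft_force: [-1.7, -1.5, 8.1]
opening: 0.229
grip_force: 30.0
```

Call:
{"api": "jog_arm", "payload": {"motion": [[[0,0.2,1],0],[[0,0.3,2],0],[[0,0.4,3],0],[[0,0.5,4],0],[[0,0.5,4],0]]}}

```text
t: 8.8
eef_pos: [609.5, 215.1, 125.3]
tcp_rot: [-3.141, -0.001, 0.329]
ft_force: [-4.5, -1.5, 16.2]
opening: 0.226
grip_force: 30.0
```

```bash
python3 -c "
from h import *
s=state();print(s['ft_force'],s['moment']);go(607,217,101.5,0.329)"
```

```text
[-4.51 -1.5  16.21] [-0.45  1.35 -0.01]
t 8.8 pos [609.45 215.12 125.33] rot [-3.14 -0.    0.33] F [-4.51 -1.5  16.21] shift [-1.75 -2.56 23.83] turn -0.0 op 0.226 j6 1.48
```

Call:
{"api": "jog_arm", "payload": {"motion": [[[-0.4,0.3,0],0],[[-0.7,0.5,0],0],[[-0.7,0.6,1],0],[[-0.7,0.7,2],0],[[-0.7,0.7,2],0]]}}

```text
t: 9.3
eef_pos: [609.3, 214.7, 123.3]
tcp_rot: [-3.14, -0.002, 0.329]
ft_force: [-3.5, 1.4, 15.1]
opening: 0.225
grip_force: 30.0
```

Call:
{"api": "jog_arm", "payload": {"motion": [[[-0.3,0.1,1],0],[[-0.5,0.3,2],0],[[-0.5,0.4,3],0],[[-0.5,0.5,4],0],[[-0.5,0.5,4],0]]}}

```text
t: 9.8
eef_pos: [609.2, 214.2, 119.4]
tcp_rot: [-3.14, -0.003, 0.329]
ft_force: [-3.5, 3.3, 14.2]
opening: 0.225
grip_force: 30.0
```

Call:
{"api": "jog_arm", "payload": {"motion": [[[-0.3,0.1,1],0],[[-0.4,0.2,2],0],[[-0.4,0.4,3],0],[[-0.4,0.4,3],0]]}}

```text
t: 10.2
eef_pos: [609.1, 213.8, 116.4]
tcp_rot: [-3.14, -0.004, 0.329]
ft_force: [-3.3, 4.2, 14.0]
opening: 0.23
grip_force: 30.0
```

Call:
{"api": "jog_arm", "payload": {"motion": [[[0,0.1,1],0],[[-0.2,0.2,2],0],[[-0.3,0.2,3],0],[[-0.3,0.3,4],0],[[-0.3,0.3,4],0]]}}

```text
t: 10.7
eef_pos: [609.1, 213.4, 112.5]
tcp_rot: [-3.14, -0.004, 0.329]
ft_force: [-2.0, 3.1, 14.4]
opening: 0.226
grip_force: 30.0
```

Call:
{"api": "jog_arm", "payload": {"motion": [[[0,0.1,1],0],[[-0.2,0.2,2],0],[[-0.2,0.3,3],0],[[-0.2,0.3,3],0]]}}

```text
t: 11.1
eef_pos: [609.1, 213.1, 109.6]
tcp_rot: [-3.14, -0.004, 0.329]
ft_force: [-2.6, 3.9, 14.7]
opening: 0.231
grip_force: 30.0
```

Call:
{"api": "jog_arm", "payload": {"motion": [[[0,0.1,1],0],[[-0.2,0.2,2],0],[[-0.2,0.3,3],0],[[-0.2,0.3,3],0]]}}

```text
t: 11.5
eef_pos: [609.2, 212.8, 106.6]
tcp_rot: [-3.14, -0.005, 0.329]
ft_force: [-1.0, 4.5, 13.9]
opening: 0.228
grip_force: 30.0
```

Call:
{"api": "jog_arm", "payload": {"motion": [[[0,0.1,1],0],[[-0.2,0.2,2],0],[[-0.2,0.2,2.5],0],[[-0.2,0.2,2.5],0]]}}

```text
t: 11.9
eef_pos: [609.2, 212.6, 104.3]
tcp_rot: [-3.14, -0.005, 0.329]
ft_force: [-1.1, 3.6, 15.9]
opening: 0.227
grip_force: 30.0
```

Call:
{"api": "jog_arm", "payload": {"motion": [[[0,0,0.5],0],[[0,0.1,1],0],[[0,0.1,1.5],0],[[0,0.1,1.5],0]]}}

```text
t: 12.3
eef_pos: [609.3, 212.5, 102.9]
tcp_rot: [-3.14, -0.005, 0.329]
ft_force: [-2.4, 4.7, 16.0]
opening: 0.225
grip_force: 30.0
```

Call:
{"api": "jog_arm", "payload": {"motion": [[[0,0,0.5],0],[[0,0.1,1],0],[[0,0.1,1],0]]}}

```text
t: 12.6
eef_pos: [609.3, 212.4, 101.9]
tcp_rot: [-3.141, -0.005, 0.329]
ft_force: [-0.9, 3.5, 16.2]
opening: 0.222
grip_force: 30.0
```

Call:
{"api": "jog_arm", "payload": {"motion": [[[0,0,0.5],0],[[0,0,0.5],0]]}}

```text
t: 12.8
eef_pos: [609.3, 212.4, 101.4]
tcp_rot: [-3.141, -0.005, 0.329]
ft_force: [-1.9, 3.7, 17.1]
opening: 0.221
grip_force: 30.0
```

Call:
{"api": "jog_arm", "payload": {"motion": [[[0,0,0.4],0],[[0,0,0.4],0]]}}

```text
t: 13.0
eef_pos: [609.4, 212.3, 101.1]
tcp_rot: [-3.141, -0.005, 0.329]
ft_force: [-1.5, 3.0, 19.0]
opening: 0.226
grip_force: 30.0
```

Call:
{"api": "jog_arm", "payload": {"motion": [[[0,0,0.4],0],[[0,0,0.4],0]]}}

```text
t: 13.2
eef_pos: [609.4, 212.3, 101.1]
tcp_rot: [-3.141, -0.006, 0.329]
ft_force: [-2.6, 3.5, 21.2]
opening: 0.226
grip_force: 30.0
```

```bash
python3 - <<'E'
from h import *
r=read_camera('wrist');go(0,0,101.5,.329)
p=np.array(state()['eef_pos']);u,v=w2p(r,[p[0],p[1],72]).astype(int)
cv2.imwrite('pics/w5.png',cv2.resize(r['img'][v-50:v+50,u-65:u+65],None,fx=6,fy=6,interpolation=cv2.INTER_NEAREST))
E
```

```text
t 13.25 pos [609.35 212.34 101.11] rot [-3.14 -0.01  0.33] F [-3.03  3.03 21.04] shift [-645.26    4.27   -4.03] turn -0.0 op 0.223 j6 1.47
```

View pics/w5.png

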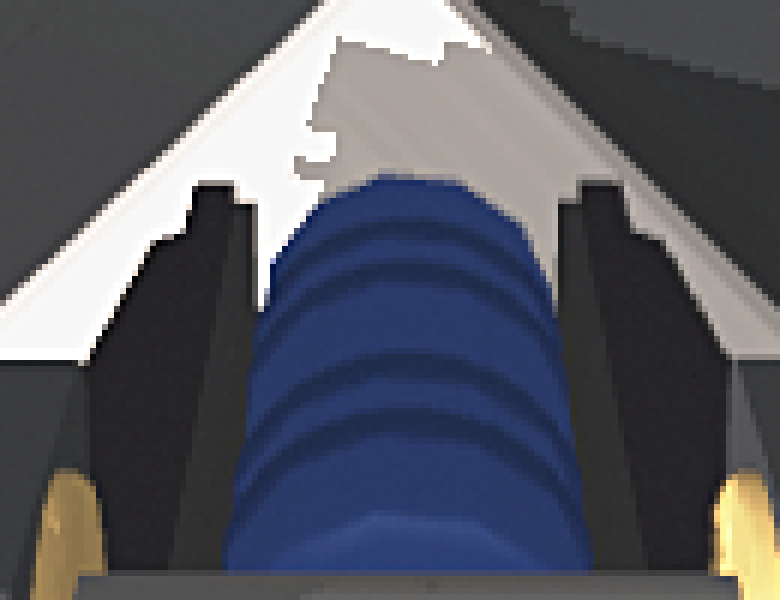

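The drift grip's lower edge meets the flange (about (410,180) in the crop), and height stays put as the force rises, so it is home. I'll press slightly more, relax and release.

Call:
{"api": "jog_arm", "payload": {"motion": [[[0.2,0,0.3],0],[[0.2,0,0.3],0],[[0.2,-0.2,-0.5],0],[[0.2,-0.2,-0.8],0]]}}

```text
t: 13.65
eef_pos: [609.3, 212.4, 101.2]
tcp_rot: [-3.141, -0.005, 0.329]
ft_force: [-1.3, 2.5, 12.8]
opening: 0.226
grip_force: 30.0
```

Call:
{"api": "jog_arm", "payload": {"motion": [[[0,0,0],0],[[0,0,0],0],[[0,0,0],0],[[0,0,0],0]], "grip": 0.55}}

```text
t: 14.05
eef_pos: [608.1, 211.2, 98.8]
tcp_rot: [-3.141, 0.001, 0.329]
ft_force: [0.3, 0.3, -0.1]
opening: 0.44
grip_force: 0.0
```

```bash
python3 - <<'E'
from h import *
r=read_camera('wrist');import pickle;pickle.dump(r,open('w6.pkl','wb'))
go(576,-213.1,180,1.571)
E
```

```text
t 14.1 pos [608.12 211.16  98.83] rot [-3.14  0.    0.33] F [ 0.45  0.24 -0.33] shift [-167.4   391.16  -81.19] turn -1.242 op 0.442 j6 1.47
```

Call:
{"api": "jog_arm", "payload": {"motion": [[[0,0,-40],0],[[0,0,-85],0],[[-10,25,-92],-0.1],[[-30,68,-92],-0.24],[[-50,112,-92],-0.38]]}}

```text
t: 14.6
eef_pos: [596.7, 88.2, 191.5]
tcp_rot: [3.141, -0.001, 0.716]
ft_force: [0.2, -0.6, 1.0]
opening: 0.447
grip_force: 0.0
```

```bash
python3 - <<'E'
from h import *
go(575.8,-212.5,190,1.571)
E
```

```text
t 14.6 pos [596.72  88.23 191.48] rot [ 3.14 -0.    0.72] F [ 0.22 -0.56  1.  ] shift [-213.22  213.11    1.41] turn -0.855 op 0.447 j6 0.89
```

Call:
{"api": "jog_arm", "payload": {"motion": [[[-34,34,0],-0.14],[[-68,68,0],-0.28],[[-102,102,0],-0.42],[[-136,136,0],-0.56],[[-170,170,0],-0.7]]}}

```text
t: 15.1
eef_pos: [578.4, -151.7, 191.1]
tcp_rot: [3.142, -0.0, 1.412]
ft_force: [1.1, 0.2, 0.2]
opening: 0.455
grip_force: 0.0
```

```bash
python3 - <<'E'
from h import *
go(575.8,-212.5,170,1.571)
E
```

```text
t 15.1 pos [ 578.36 -151.68  191.11] rot [ 3.14 -0.    1.41] F [1.05 0.17 0.19] shift [-60.46   7.11  21.09] turn -0.159 op 0.455 j6 -0.21
```

Call:
{"api": "jog_arm", "payload": {"motion": [[[-45,5,0],-0.14],[[-60,7,10],-0.16],[[-60,7,20],-0.16],[[-60,7,20],-0.16],[[-60,7,20],-0.16]]}}

```text
t: 15.6
eef_pos: [575.9, -209.0, 171.0]
tcp_rot: [-3.141, -0.001, 1.566]
ft_force: [-0.3, 0.2, 0.1]
opening: 0.454
grip_force: 0.0
```

```bash
python3 - <<'E'
from h import *
r=read_camera('wrist')
for d in cut_out('bolt1_head',r)[:4]:
    if d['p']>.3:
        b=d['box'];print(round(d['p'],2),b,p2w(r,(b[0]+b[2])/2,(b[1]+b[3])/2,70.5))
        v,u=np.nonzero(d['region']);
print(w2p(r,(575.8,-213.1,76.5)));go(575.8,-212.5,90.5,1.571)
u,v=w2p(r,(575.8,-213.1,76.5)).astype(int);g=cv2.cvtColor(r['img'],6)
for y in range(v-22,v+26,3): print(y,' '.join(f'{g[y,x]:3d}' for x in range(u-26,u+27,2)),'from',u-26)
E
```

```text
0.85 [297.3, 241.1, 334.6, 279.7] [ 576.44 -213.3    70.5 ]
0.46 [458.4, 91.2, 640.0, 243.6] [ 711.87 -157.19   70.5 ]
[314.88 263.08]
t 15.7 pos [ 576.19 -209.02  171.52] rot [3.14 0.   1.57] F [-0.29 -0.5   0.27] shift [-3.48 -0.41 81.02] turn -0.004 op 0.452 j6 -0.45
241 194 193 194 191 191 189 189 179 191 199 203 197 197 196 193 191 192 190 192 195 194 193 188 190 190 189 187 from 288
244 195 193 194 192 191 190 189 181 173 181 196 193 202 202 197 185 175 180 193 195 195 193 189 189 191 189 187 from 288
247 195 193 193 191 191 192 172 191 199 199 197 202 209 207 201 200 201 203 185 177 196 193 189 190 190 190 187 from 288
250 194 193 194 191 195 175 198 198 206 165 122  87  92  88  81 100 178 207 201 204 155 196 190 191 191 189 187 from 288
253 195 194 193 194 170 197 200 178  80  94  96  97 105 100  89  88  83  71 188 205 201 145 191 191 191 189 188 from 288
256 195 194 194 193 195 197 137  81 106 119 113 107 111 107 111 115 116  77  64 201 201 203 191 190 191 190 189 from 288
259 194 195 194 196 201 207  65 117 113 110 109 117  95 108 116 112 110 110  98  63 205 200 197 192 193
[... 406 characters left out ...]
16 100 108 113  19  30  31  31  31  33  30  56 114 109  88 216  78 192 191 194 192 190 from 288
274 186 197 195 195 196  75  93 110 106 114  82  21  27  25  21  98 114 110 110  95 211 195 191 191 193 192 190 from 288
277 184 197 194 195 194 202 210  90  97 109 109 108 108 110 111 110 111 102  96  93  88 194 192 190 193 191 190 from 288
280 182 196 195 194 195 195 195 201  75  92  96 102 103 106 103  98  95  98  97  92  89 195 191 190 194 194 191 from 288
283 182 194 196 195 194 195 193 193 197  91  95 100 100 100  97  96  96  98  94 160 140 193 192 191 193 193 191 from 288
286 180 194 196 195 194 196 193 192 195  80  91 100 100  98  97  98  96  93  82 201 182 191 193 190 194 195 193 from 288
```

Call:
{"api": "jog_arm", "payload": {"motion": [[[-5,-1.4,30],0],[[-5,-1.4,60],0],[[-5,-1.4,75],0],[[-5,-1.4,80],0],[[-5,-1.4,80],0]]}}

```text
t: 16.2
eef_pos: [574.6, -214.5, 91.2]
tcp_rot: [-3.141, -0.0, 1.567]
ft_force: [0.7, -0.1, -0.3]
opening: 0.45
grip_force: 0.0
```

Call:
{"api": "jog_arm", "payload": {"motion": [[[0,0,0],0],[[0,0,0],0],[[0,0,0],0],[[0,0,0],0],[[0,0,0],0]], "grip": 1.0}}

```text
t: 16.7
eef_pos: [574.6, -215.2, 91.7]
tcp_rot: [3.141, 0.0, 1.566]
ft_force: [-0.5, 0.1, 5.2]
opening: 0.182
grip_force: 30.0
```

Call:
{"api": "jog_arm", "payload": {"motion": [[[0,0,-25],0],[[0,0,-65],0],[[20,0,-100],0],[[66,-1,-103],0],[[112,-2,-103],0]]}}

```text
t: 17.2
eef_pos: [573.0, -102.5, 195.5]
tcp_rot: [3.139, 0.001, 1.564]
ft_force: [0.8, 1.7, -1.0]
opening: 0.182
grip_force: 30.0
```

```bash
python3 - <<'E'
from h import *
go(567,131,190,1.571)
E
```

```text
t 17.2 pos [ 573.03 -102.53  195.49] rot [3.14 0.   1.56] F [ 0.8   1.7  -1.02] shift [233.49  -7.6    5.33] turn -0.007 op 0.182 j6 -0.28
```

Call:
{"api": "jog_arm", "payload": {"motion": [[[47,-2,0],0],[[94,-4,0],0],[[141,-5,0],0],[[188,-6,0],0],[[233,-7.6,0],0]]}}

```text
t: 17.7
eef_pos: [566.1, 131.9, 194.2]
tcp_rot: [3.141, -0.0, 1.566]
ft_force: [0.9, -0.3, -0.7]
opening: 0.18
grip_force: 30.0
```

Call:
{"api": "jog_arm", "payload": {"motion": [[[0,0,15],0],[[0,0,25],0],[[0,0,25],0],[[0,0,25],0]]}}

```text
t: 18.1
eef_pos: [566.6, 129.0, 169.1]
tcp_rot: [-3.141, 0.0, 1.565]
ft_force: [0.4, -0.9, -0.1]
opening: 0.179
grip_force: 30.0
```

```bash
cat > look.py <<'E'
from h import *
import pickle,sys
L=float(sys.argv[1]);f=sys.argv[2]
r=read_camera('wrist');pickle.dump(r,open('w7.pkl','wb'));go(567,131,100,1.571)
s=state();p=np.array(s['eef_pos']);e=w2p(r,p-[0,0,L]);b=w2p(r,[p[0],p[1],68]);print('end pred',e,'below',b)
u,v=e.astype(int);v-=10;u0,v0=u-50,v-40;print('origin',u0,v0)
cv2.imwrite('pics/'+f,cv2.resize(r['img'][v0:v0+75,u0:u0+100],None,fx=8,fy=8,interpolation=cv2.INTER_NEAREST))
E
python3 look.py 69.7 w7.png
```

```text
t 18.15 pos [566.76 128.99 169.41] rot [ 3.14 -0.    1.56] F [ 0.1   0.91 -0.1 ] shift [ 2.01  0.21 69.41] turn -0.006 op 0.182 j6 0.12
end pred [315.2  270.04] below [315.29 253.37]
origin 265 220
```

View pics/w7.png

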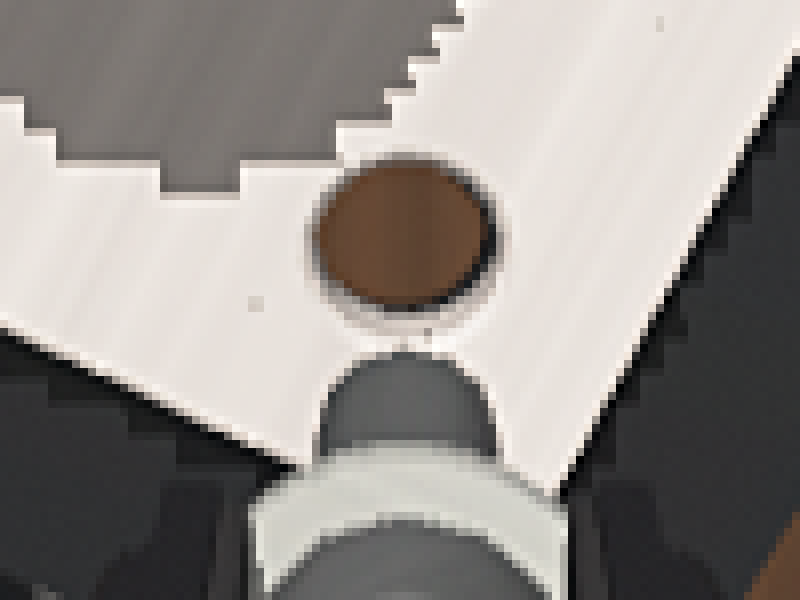

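The crop (8x, origin 265,220) shows hole_1 now in line, with its mouth centred at (403,243) and bench colour filling it. The bolt shank is at u≈407, so I need +3.2 mm tool x and -0.3 mm tool y.

Call:
{"api": "jog_arm", "payload": {"motion": [[[3.2,-0.3,5],0],[[3.2,-0.3,15],0],[[3.2,-0.3,25],0],[[3.2,-0.3,29],0],[[3.2,-0.3,29],0]]}}

```text
t: 18.65
eef_pos: [565.8, 133.0, 139.2]
tcp_rot: [-3.14, 0.0, 1.566]
ft_force: [0.0, -0.3, -0.1]
opening: 0.181
grip_force: 30.0
```

Call:
{"api": "jog_arm", "payload": {"motion": [[[0,0,2],0],[[0,0,4],0],[[0,0,6],0],[[0,0,8],0],[[0,0,8],0]]}}

```text
t: 19.15
eef_pos: [566.2, 133.0, 132.0]
tcp_rot: [-3.142, 0.0, 1.566]
ft_force: [0.2, -0.2, -0.9]
opening: 0.18
grip_force: 30.0
```

Call:
{"api": "jog_arm", "payload": {"motion": [[[0,0,2],0],[[0,0,4],0],[[0,0,6],0],[[0,0,8],0],[[0,0,8],0]]}}

```text
t: 19.65
eef_pos: [566.0, 133.0, 123.8]
tcp_rot: [-3.141, 0.0, 1.566]
ft_force: [0.4, -1.7, -0.8]
opening: 0.18
grip_force: 30.0
```

Call:
{"api": "jog_arm", "payload": {"motion": [[[-0.5,0,4],0],[[-0.5,0,8],0],[[-0.5,0,12],0],[[-0.5,0,16],0],[[-0.5,0,20],0]]}}

```text
t: 20.15
eef_pos: [566.1, 132.5, 103.8]
tcp_rot: [-3.141, 0.0, 1.566]
ft_force: [-0.7, -4.7, 1.8]
opening: 0.182
grip_force: 30.0
```

Call:
{"api": "jog_arm", "payload": {"motion": [[[0,0,2],0],[[0,0,4],0],[[0,0,4],0]]}}

```text
t: 20.45
eef_pos: [566.1, 132.4, 99.8]
tcp_rot: [-3.141, 0.0, 1.566]
ft_force: [-0.9, -4.6, -0.4]
opening: 0.18
grip_force: 30.0
```

Call:
{"api": "jog_arm", "payload": {"motion": [[[-0.5,0,1],0],[[-0.5,0,2],0],[[-0.5,0,2],0]]}}

```text
t: 20.75
eef_pos: [566.2, 131.9, 98.2]
tcp_rot: [3.142, 0.0, 1.566]
ft_force: [-0.4, -6.5, 2.1]
opening: 0.178
grip_force: 30.0
```

Call:
{"api": "jog_arm", "payload": {"motion": [[[0,0,0.5],0],[[0,0,0.7],0],[[0,0,0.7],0]]}}

```text
t: 21.05
eef_pos: [566.2, 131.9, 98.0]
tcp_rot: [3.141, 0.0, 1.566]
ft_force: [-3.0, -6.5, 8.9]
opening: 0.18
grip_force: 30.0
```

Call:
{"api": "jog_arm", "payload": {"motion": [[[0,0,-0.2],0],[[0,0,-0.2],0],[[0,0,-0.2],0],[[0,0,-0.2],0]], "grip": 0.55}}

```text
t: 21.45
eef_pos: [566.2, 132.3, 97.5]
tcp_rot: [-3.142, -0.0, 1.566]
ft_force: [-0.9, -0.7, -0.6]
opening: 0.43
grip_force: 0.0
```

Call:
{"api": "jog_arm", "payload": {"motion": [[[0,0,-40],0],[[0,0,-85],0],[[-25,0,-90],0],[[-70,2,-90],0],[[-118,3,-90],0]]}}

```text
t: 21.95
eef_pos: [568.7, 13.6, 188.1]
tcp_rot: [3.14, -0.0, 1.568]
ft_force: [0.3, -1.4, -0.7]
opening: 0.448
grip_force: 0.0
```

```bash
python3 - <<'E'
from h import *
go(572,-154.5,171,1.571)
E
```

```text
t 21.95 pos [568.66  13.61 188.13] rot [ 3.14 -0.    1.57] F [ 0.33 -1.39 -0.71] shift [-168.11    3.75   17.11] turn -0.003 op 0.448 j6 -0.09
```

Call:
{"api": "jog_arm", "payload": {"motion": [[[-48,1,0],0],[[-96,2,0],0],[[-144,3,8],0],[[-168,3.7,17],0],[[-168,3.7,17],0]]}}

```text
t: 22.45
eef_pos: [571.1, -156.7, 169.4]
tcp_rot: [-3.14, -0.0, 1.563]
ft_force: [0.4, 0.5, 0.4]
opening: 0.449
grip_force: 0.0
```

Call:
{"api": "jog_arm", "payload": {"motion": [[[0,0,0],0],[[0,0,0],0]]}}

```text
t: 22.65
eef_pos: [571.6, -152.8, 170.9]
tcp_rot: [3.141, -0.0, 1.567]
ft_force: [-1.6, -0.1, -0.5]
opening: 0.454
grip_force: 0.0
```

```bash
python3 - <<'E'
from h import *
r=read_camera('wrist')
for d in cut_out('bolt1_head',r)[:4]:
    b=d['box'];print(round(d['p'],2),b,p2w(r,(b[0]+b[2])/2,(b[1]+b[3])/2,70.5))
go(571.8,-154.5,91,1.571)
g=cv2.cvtColor(r['img'],6);u,v=w2p(r,(573,-153,76.5)).astype(int)
m=(g[v-20:v+25,u-20:u+20]<50).astype(np.uint8);k,l,st,c=cv2.connectedComponentsWithStats(m);i=1+st[1:,4].argmax();q=c[i]+[u-20,v-20];print('socket',st[i],q,p2w(r,*q,74))
E
```

```text
t 22.75 pos [ 571.75 -152.7   171.03] rot [3.14 0.   1.57] F [0.7  0.08 0.1 ] shift [-1.8   0.01 80.03] turn -0.003 op 0.455 j6 -0.37
socket [ 10  19  16  15 186] [314.85 261.61] [ 571.58 -156.81   74.  ]
```

Call:
{"api": "jog_arm", "payload": {"motion": [[[-2.5,-0.4,30],0],[[-2.5,-0.4,60],0],[[-2.5,-0.4,75],0],[[-2.5,-0.4,80],0],[[-2.5,-0.4,80],0]]}}

```text
t: 23.25
eef_pos: [571.2, -155.7, 90.6]
tcp_rot: [-3.141, -0.0, 1.567]
ft_force: [-0.9, 1.3, 0.3]
opening: 0.452
grip_force: 0.0
```

Call:
{"api": "jog_arm", "payload": {"motion": [[[0,0,0],0],[[0,0,0],0],[[0,0,0],0],[[0,0,0],0],[[0,0,0],0]], "grip": 1.0}}

```text
t: 23.75
eef_pos: [571.3, -156.5, 91.2]
tcp_rot: [3.141, 0.0, 1.566]
ft_force: [-0.4, 0.6, 4.9]
opening: 0.183
grip_force: 30.0
```

Call:
{"api": "jog_arm", "payload": {"motion": [[[0,0,-25],0],[[0,0,-65],0],[[15,-1,-105],0],[[61,-6,-110],0],[[107,-11,-110],0]]}}

```text
t: 24.25
eef_pos: [560.8, -48.9, 202.2]
tcp_rot: [3.139, 0.0, 1.564]
ft_force: [1.2, 0.1, -0.3]
opening: 0.183
grip_force: 30.0
```

```bash
python3 - <<'E'
from h import *
go(528,252,195,1.571)
E
```

```text
t 24.25 pos [560.77 -48.87 202.25] rot [3.14 0.   1.56] F [ 1.21  0.09 -0.34] shift [300.64 -34.83   7.  ] turn -0.007 op 0.183 j6 -0.2
```

Call:
{"api": "jog_arm", "payload": {"motion": [[[47,-6,0],0],[[94,-12,0],0],[[141,-18,0],0],[[188,-24,0],0],[[235,-30,0],0]]}}

```text
t: 24.75
eef_pos: [531.1, 187.6, 200.7]
tcp_rot: [3.142, -0.0, 1.566]
ft_force: [0.4, -0.2, -0.8]
opening: 0.183
grip_force: 30.0
```

Call:
{"api": "jog_arm", "payload": {"motion": [[[45,-5,0],0],[[65,-5,10],0],[[65,-5,32],0],[[65,-5,32],0],[[65,-5,32],0]]}}

```text
t: 25.25
eef_pos: [527.0, 250.6, 168.7]
tcp_rot: [-3.141, 0.0, 1.566]
ft_force: [0.8, -0.8, -0.5]
opening: 0.181
grip_force: 30.0
```

```bash
python3 - <<'E'
from h import *
r=read_camera('wrist');go(528,256,100,1.571)
p=np.array(state()['eef_pos']);print('end',w2p(r,p-[0,0,69.2]),'below',w2p(r,[p[0],p[1],68]))
g=cv2.cvtColor(r['img'],6)
for y in range(228,282,2): print(y,' '.join(f'{g[y,x]:3d}' for x in range(292,346,2)))
E
```

```text
t 25.3 pos [527.33 250.44 169.29] rot [ 3.14 -0.    1.57] F [ 0.14 -0.35  1.08] shift [ 5.56  0.61 69.29] turn -0.006 op 0.182 j6 0.34
end [315.57 270.59] below [315.63 253.62]
228 241 242 242 240 239 239 241 240 240 240 240 238 240 241 239 239 240 239 239 238 237 238 239 240 242 242 230
230 241 242 241 239 239 240 241 239 240 241 239 239 241 240 239 239 240 239 239 236 238 239 240 240 241 242 242
232 242 242 240 238 240 241 240 240 241 240 238 240 241 239 239 241 239 239 237 238 239 239 240 240 242 242 241
234 241 241 239 239 240 241 239 240 242 241 244 248 247 244 241 240 239 239 236 238 239 240 240 241 241 241 241
236 242 240 238 240 241 240 240 242 250 227 164  99 105 149 238 246 239 236 237 239 239 240 240 242 242 241 242
238 240 239 238 240 241 239 244 239  92  93  78  81  80  79  88 166 238 238 238 239 240 240 241 242 241 241 241
240 240 238 239 241 240 241 222  81  71  85  84  83  84  86  88  82 151 243 239 239 240 241 242 242 241 242 240
242 239 239 240 241 239 248 154  33  89  85  84  83  83  86  89  89  81 188 242 239 240 241 242 241 241 241 239
244 238 239 241 240 240 231
[... 1400 characters left out ...]
 237 239 241 243 242 240 242
270 239 239 240 239 238 241 247  84 102 105 106 108 107 108 105  98  83 150 243 237 238 240 243 242 241 241 241
272 239 240 240 238 239 242 194  88  97  97  97 113 112 111  94  89  83  73 247 238 239 242 243 242 240 242 240
274 239 240 239 238 240 242 123 116 187 198 214 218 217 211 205 189 161  71 249 238 241 242 242 240 241 241 241
276 239 239 238 239 243 228 195 220 225 229 226 224 226 227 228 225 220 193 218 241 243 243 241 240 242 240 242
278 243 239 239 236 207 212 226 223 223 225 226 226 224 223 225 226 226 228 223 179 232 246 240 242 246 248 248
280 194 242 234 191 227 224 224 223 224 223 224 227 229 227 225 225 226 226 226 227 205 193 246 251 104 118 121
```

Call:
{"api": "jog_arm", "payload": {"motion": [[[4.4,-0.2,5],0],[[4.4,-0.2,15],0],[[4.4,-0.2,25],0],[[4.4,-0.2,29],0],[[4.4,-0.2,29],0]]}}

```text
t: 25.8
eef_pos: [526.5, 255.0, 138.7]
tcp_rot: [-3.14, 0.0, 1.566]
ft_force: [0.2, -1.0, 0.2]
opening: 0.183
grip_force: 30.0
```

Call:
{"api": "jog_arm", "payload": {"motion": [[[0,0,2],0],[[0,0,4],0],[[0,0,6],0],[[0,0,8],0],[[0,0,8],0]]}}

```text
t: 26.3
eef_pos: [526.8, 255.1, 131.4]
tcp_rot: [-3.141, 0.0, 1.566]
ft_force: [0.1, -0.3, -0.6]
opening: 0.181
grip_force: 30.0
```

Call:
{"api": "jog_arm", "payload": {"motion": [[[0,0,2],0],[[0,0,4],0],[[0,0,6],0],[[0,0,8],0],[[0,0,8],0]]}}

```text
t: 26.8
eef_pos: [527.0, 255.1, 123.4]
tcp_rot: [3.141, 0.0, 1.566]
ft_force: [1.2, -1.7, -2.0]
opening: 0.176
grip_force: 30.0
```

Call:
{"api": "jog_arm", "payload": {"motion": [[[0,0,3],0],[[0,0,6],0],[[0,0,9],0],[[0,0,10],0]]}}

```text
t: 27.2
eef_pos: [526.9, 255.1, 113.3]
tcp_rot: [3.142, 0.0, 1.566]
ft_force: [1.8, -2.1, 0.3]
opening: 0.177
grip_force: 30.0
```

Call:
{"api": "jog_arm", "payload": {"motion": [[[-0.3,0.2,3],0],[[-0.3,0.2,6],0],[[-0.3,0.2,9],0],[[-0.3,0.2,12],0],[[-0.3,0.2,13],0]]}}

```text
t: 27.7
eef_pos: [527.1, 254.8, 100.3]
tcp_rot: [-3.142, 0.0, 1.566]
ft_force: [3.0, -4.4, 1.7]
opening: 0.182
grip_force: 30.0
```

Call:
{"api": "jog_arm", "payload": {"motion": [[[0,0,1],0],[[0,0,2],0],[[0,0,2.4],0],[[0,0,2.4],0]]}}

```text
t: 28.1
eef_pos: [527.2, 254.8, 98.3]
tcp_rot: [3.141, -0.0, 1.566]
ft_force: [2.8, -4.1, 0.8]
opening: 0.177
grip_force: 30.0
```

Call:
{"api": "jog_arm", "payload": {"motion": [[[0,0,0.6],0],[[0,0,1],0],[[0,0,1],0]]}}

```text
t: 28.4
eef_pos: [527.2, 254.8, 97.5]
tcp_rot: [3.141, 0.0, 1.566]
ft_force: [3.0, -5.0, 2.4]
opening: 0.184
grip_force: 30.0
```

Call:
{"api": "jog_arm", "payload": {"motion": [[[0,0,0.5],0],[[0,0,0.5],0]]}}

```text
t: 28.6
eef_pos: [527.3, 254.7, 97.4]
tcp_rot: [3.141, -0.0, 1.566]
ft_force: [1.0, -6.5, 7.9]
opening: 0.184
grip_force: 30.0
```

Seated. I'll release, rise, back off and verify.

Call:
{"api": "jog_arm", "payload": {"motion": [[[0,0,-0.2],0],[[0,0,-0.2],0],[[0,0,-0.2],0],[[0,0,-0.2],0]], "grip": 0.55}}

```text
t: 29.0
eef_pos: [526.8, 255.1, 96.7]
tcp_rot: [-3.141, -0.0, 1.566]
ft_force: [0.9, 0.1, 0.6]
opening: 0.431
grip_force: 0.0
```

Call:
{"api": "jog_arm", "payload": {"motion": [[[0,0,-40],0],[[0,0,-85],0],[[0,0,-110],0],[[-40,0,-110],0],[[-75,0,-110],0]]}}

```text
t: 29.5
eef_pos: [526.5, 179.5, 207.7]
tcp_rot: [3.14, -0.0, 1.568]
ft_force: [0.8, 0.0, 0.1]
opening: 0.452
grip_force: 0.0
```

Call:
{"api": "jog_arm", "payload": {"motion": [[[0,0,0],0],[[0,0,0],0],[[0,0,0],0]]}}

```text
t: 29.8
eef_pos: [526.7, 180.5, 206.8]
tcp_rot: [-3.142, -0.0, 1.566]
ft_force: [0.3, -0.1, -0.9]
opening: 0.449
grip_force: 0.0
```

```bash
python3 - <<'E'
from h import *
r=read_camera('wrist');go(528,256,100,1.571)
for n in('drift_grip','bolt1_head'):
    for d in cut_out(n,r)[:5]:
        b=np.array(d['box']);z=95.5 if n[0]=='d' else 76
        print(n,round(d['p'],2),b,p2w(r,(b[0]+b[2])/2,(b[1]+b[3])/2,z))
for P in((609.3,212.4,68),(609.3,212.4,123),(566.2,132,82.5),(527.3,254.8,82.5),(485.5,175.5,82.5)): print(w2p(r,P))
# socket centres vs predicted: compare heads' height against fitted bolt
g=cv2.cvtColor(r['img'],6)
for P in((566.2,132,82.5),(527.3,254.8,82.5),(485.5,175.5,82.5)):
    u,v=w2p(r,P).astype(int);m=(g[v-14:v+15,u-14:u+15]<50).astype(np.uint8);k,l,st,c=cv2.connectedComponentsWithStats(m);i=1+st[1:,4].argmax();print('socket',st[i],c[i]+[u-14,v-14])
s=read_camera('scene')
for n in('drift_grip','bolt1_head'):
    print(n,[(round(d['p'],2),d['box']) for d in cut_out(n,s)][:4])
for P in((609.3,212.4,68),(609.3,212.4,123),(566.2,132,82.5),(527.3,254.8,82.5),(485.5,175.5,82.5)): print(w2p(s,P))
E
```

```text
t 29.85 pos [526.66 180.69 206.79] rot [-3.14 -0.    1.57] F [-0.34  0.11 -0.16] shift [ 75.29   1.05 106.81] turn -0.004 op 0.449 j6 0.22
drift_grip 0.83 [421.5 177.4 479.6 226.3] [610.73 210.46  95.5 ]
drift_grip 0.21 [ 73.2   4.  115.8  17. ] [405.4  317.77  95.5 ]
[436.15 192.34]
[463.64 206.62]
[371.82 310.34]
[315.54 128.08]
[253.66 250.86]
socket [  7   0  15  29 275] [369.58 312.59]
socket [  8   7  15  16 184] [316.23 128.67]
socket [  7  14  14  13 146] [252.71 255.94]
drift_grip [(0.61, [395.0, 199.9, 403.6, 220.4]), (0.27, [115.5, 306.1, 147.5, 344.4])]
bolt1_head [(0.38, [363.5, 222.5, 370.3, 231.2])]
[398.23 221.41]
[400.29 204.44]
[366.83 222.07]
[385.72 198.94]
[355.68 203.55]
```

```bash
python3 - <<'E'
from h import *
r=read_camera('wrist');i=r['img'].astype(int)
m=(i[...,0]>i[...,2]+25)[140:260,400:520];v,u=np.nonzero(m);print('blue',u.min()+400,u.max()+400,v.min()+140,v.max()+140)
def box(zs,dx=0,dy=0):
    a=np.linspace(0,6.28,60);q=np.array([w2p(r,(609.3+dx+11*np.cos(t),212.4+dy+11*np.sin(t),z)) for t in a for z in(zs,zs+55)]);return q.min(0),q.max(0)
for z in(68,69,70,72): print(z,box(z))
import pickle
o=pickle.load(open('w6.pkl','rb'))
for n,p in(('w6',o),): 
  i=p['img'].astype(int);v,u=np.nonzero((i[...,0]>i[...,2]+25)[150:420,200:440]);print('just after release: blue rows',v.min()+150,'cols',u.min()+200,u.max()+200)
E
```

```text
blue 421 481 178 225
68 (array([420.18, 175.94]), array([483.86, 225.85]))
69 (array([420.53, 176.1 ]), array([484.57, 226.24]))
70 (array([420.89, 176.26]), array([485.27, 226.64]))
72 (array([421.61, 176.58]), array([486.71, 227.45]))
just after release: blue rows 155 cols 263 342
```

```bash
python3 -c "
from cell import *
print(job_done())"
```

```text
the job is handed in; nothing more can be done
None
```

The job is handed in: the drift pin stands home in hole_far, both bolts are down to their washers in hole_1 and hole_2, and the highest push measured was about 21 N, with a slightly firmer final press on the drift read only afterwards, against the 30 N limit. It took about 30 s.

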